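# Hold the cassette's spring arm open on the instrument rack

### The job

One bay of the instrument rack holds the rectangular instrument cassette, the other a round bowl. By its upright handle, swing the spring-loaded arm that lies over the cassette outwards and away from you as far as it goes, and keep holding it against its stop so that a colleague can lift the cassette out: the job finishes while you hold it, do not let go. Leave the arm over the bowl shut, and leave the cassette, the bowl and everything else where they are.

Things in the scene. Friction and masses are not known exactly. Their poses are not given: they have to be found in the camera images.
- rack: fixed aluminium instrument rack, 220 (x) by 320 mm (y), plate 6 mm thick. Two bays inside low rails, each 140 by 96 mm, centred 20 mm to -x and 90 mm to +y (left) or -y (right) of its origin, which is the centre of its underside. Its x points away from the robot (turned up to 0.25 rad), y to the robot's left. On each bay's +x side a spring column carries a steel arm that lies over the bay
- left_arm (a joint): angle of the left arm about its upright pivot. 0 = at rest, over its bay, pointing to the rack's -x (to the robot). It grows as the free end swings to +y and then +x (seen from above clockwise), up to a hard stop at 1.2 rad. A spring drives it back to 0: about 2.7 N at the handle at 0, 7.3 N at the stop
- left_grip (a point): point on the axis of the left arm's upright handle, 102 mm above the table, 130 mm from the pivot axis. Handle: plain round steel pin, 16 mm in diameter; its top is 21 mm above this point, its 24 mm collar and the arm's bar (18 mm wide, 10 mm thick) lie 28 mm and more below it. The bar clears what stands in the bay
- left_pivot (a point): point on the upright pivot axis of the left arm, in the height of the arm's bar (68 mm above the table); it lies 80 mm to +x and 90 mm to +y of the rack's origin. The pivot column with its black cap (26 mm in diameter) reaches 88 mm above the table
- left_handle: the left arm's handle as a part, a sleeve that turns freely on its own axis; origin on the handle's axis at the underside of the arm (62 mm above the table), z up
- right_arm (a joint): angle of the right arm about its upright pivot. 0 = at rest, over its bay, pointing to the rack's -x (to the robot). It grows as the free end swings to -y and then +x (seen from above counter-clockwise), up to a hard stop at 1.2 rad. A spring drives it back to 0: about 2.7 N at the handle at 0, 7.3 N at the stop
- right_grip (a point): point on the axis of the right arm's upright handle, 102 mm above the table, 130 mm from the pivot axis. Handle: plain round steel pin, 16 mm in diameter; its top is 21 mm above this point, its 24 mm collar and the arm's bar (18 mm wide, 10 mm thick) lie 28 mm and more below it. The bar clears what stands in the bay
- right_pivot (a point): point on the upright pivot axis of the right arm, in the height of the arm's bar (68 mm above the table); it lies 80 mm to +x and 90 mm to -y of the rack's origin. The pivot column with its black cap (26 mm in diameter) reaches 88 mm above the table
- right_handle: the right arm's handle as a part, a sleeve that turns freely on its own axis; origin on the handle's axis at the underside of the arm (62 mm above the table), z up
- cassette_center (a point): centre (half-way up) of the instrument cassette: open rectangular steel box, 125 by 82 by 34 mm, with two pairs of scissors in it; stands loose in one of the two bays, which one varies
- bowl_center (a point): centre (half-way up) of the round steel bowl, 80 mm in diameter, 36 mm high; stands loose in the other bay
- jar: bystander: small clear jar, 30 mm in diameter, 42 mm high, standing on the rack between the bays; origin at the centre of its underside
- tape: bystander: roll of tape, 68 mm in diameter, 25 mm high, lying left of the rack; origin at the centre of its underside
- forceps: bystander: steel forceps about 150 mm long, 8 mm high, lying right of the rack; origin at its middle

How it is judged:
At the end, for the whole second after the job is handed in: the arm over the bay with the cassette stands at its stop (joint above 1.12 of 1.2 rad), held there by the fingers on its handle (more than 2 N); the other arm is shut (below 0.1 rad); cassette and bowl stand within 20 mm of where they started in their bays (((y of cassette_center in the frame of rack above 0 m and value of joint left_arm above 1.12 rad and contact force between the fingers and left_handle above 2 N and value of joint right_arm below 0.1 rad) or (y of cassette_center in the frame of rack below 0 m and value of joint right_arm above 1.12 rad and contact force between the fingers and right_handle above 2 N and value of joint left_arm below 0.1 rad)) and distance of each of cassette_center, bowl_center from where it was at the start of the episode below 0.02 m); the arm keeps its last pose, push and grip.
It fails at once if the arm over the bowl is swung open (beyond 0.25 rad) ((y of cassette_center in the frame of rack above 0 m and value of joint right_arm above 0.25 rad) or (y of cassette_center in the frame of rack below 0 m and value of joint left_arm above 0.25 rad)).
It fails at once if the cassette or the bowl is moved more than 30 mm (distance of any of cassette_center, bowl_center from where it was at the start of the episode above 0.03 m).
It fails at once if a bystander is moved more than 30 mm (distance of any of jar, tape, forceps from where it was at the start of the episode above 0.03 m).
It also fails if it takes over 32 s, if anything falls off the work surface, if the arm or the gripper's body presses on something with over 40 N, if the wrist force passes 120 N, or if a joint passes its speed limit or range.

### The arm

A 6-joint arm with a two-finger parallel gripper is mounted at the origin on the work surface. World frame = base frame: x ahead of the robot, y to its left, z up, the work surface at z = 0. Lengths are in m, angles in rad, forces in N, time in s.
With the tool pointing down it reaches from about 0.25 to 0.85 m from the base axis. Payload 12.5 kg.
Tool frame: the origin (TCP) lies midway between the tips of the shut fingers; the grasp point (between the pads) lies 19 mm behind it; z points along the fingers, y is the line along which they close (so a half turn about z gives the same grasp; the last joint's range is limited). The gripper opens to 93 mm and grips with 3 to 60 N. Pads are 15 mm wide; open, the fingers measure 128 mm over their backs; the gripper's body (75 mm by 188 mm) begins 65 mm behind the grasp point.
Start: joints at [1.254, 0.351, 1.652, -0, 1.139, -0.085], TCP at [0.126, 0.535, 0.219] pointing down, gripper open.
Joint ranges: [-2.75, 2.75], [-0.79, 2.1], [0.01, 2.65], [-1.57, 4.71], [0.07, 3.14], [-2.87, 2.87]. Speed limits (rad/s): [2.22, 2.22, 2.79, 3.14, 3.14, 3.14].

### API

Orientations are given as [roll, pitch, yaw] about the fixed x, y, z axes, in that order (R = Rz(yaw) Ry(pitch) Rx(roll)).
In Python, from plant import bot, optics gives the robot as it stands.
- The arm moves only by the shell command python3 -m pendant 'ROWS' [FORCE]. ROWS is JSON, a list of rows, each an object with "slide": the shift along the tool's x, y, z in m, a list of three; "rot": the turn, a rotation vector about the tool's x, y, z in degrees, a list of three; "grip": the opening, from 0 (shut) to 1 (fully open). A call has exactly 5 rows; each row is the pose to reach, as a shift and turn from the pose commanded when the call began, along the tool's axes at that moment; what a row does not reach only later rows make up. A row lasts 1/8 s, in which the tool goes at most 62.5 mm and 10.7 degrees, less where a joint would pass 70% of its speed; a pose out of reach is approached as far as the arm can. A call with a gripper value outside its range is refused whole. The fingers move at their own pace and stop on an object; FORCE is the grip in N (left out, the last holds). Time passes only in rows, so rows that repeat a pose let the fingers close, or fill a call up. It gives the time, the measured TCP pose, the force, the opening and the grip force at its end, in the units of the state.
- bot.get_obs(): the state, without advancing time (a new reading comes with each control period).
- optics.grab_frame(name): name is "scene" or "top" or "wrist"; returns the picture (480x640x3 uint8, red, green, blue); there is no depth.
- optics.camera_params(name): a dict with "fx", "fy", "cx", "cy" (pixels), "R" (3x3) and "t" (3): a world point X has camera coordinates R X + t. Camera axes: x right, y down, z forward; pixel columns grow to the right and rows downward; lengths in m; the calibration is good to about 2 mm. The wrist camera is an equidistant fisheye: a pixel r from the principal point sees the ray r / f radians off the axis. A picture is of the moment at which its call begins: read the wrist's pose just before it. camera_params takes no time and is no camera call; for the wrist camera it gives the pose at the moment of the call.
- bot.hand_in(): hands the job in; it is judged then, once.
The state is a dict: "clock": time; "q": joint angles; "joint_vel": joint speeds; "effort": joint torques, N m; "position": TCP position; "tool_rot": TCP orientation; "contact_force": force on the tool from outside, world axes, zero at the start; "torque": the same for the moment, N m; "grip_width": finger opening in m; "grip_force": force on a finger pad.
Only numpy, scipy, OpenCV 4.12 (cv2) and the standard library are available. Lean on these libraries where they do the work, as an engineer would, in place of code of your own. Each camera call takes 0.05 s, during which the arm holds its last target. There are 200 camera calls.

## Working session

There is one attempt and no reset: what is moved stays moved. The work goes in short steps, Python scripts to look and compute and a shell command to move; the robot and the scene stay as the last step left them, time stands still between calls to the robot, and variables do not carry over. Pictures are saved under pics/ and viewed, at most 10 in all, crops included, and the job is handed in when it is done.

```bash
mkdir -p pics
python3 - <<'E'
from plant import bot, optics
import cv2
o=bot.get_obs();print(o)
for n in("top","scene"):
    p=optics.camera_params(n);print(n,p)
    cv2.imwrite(f"pics/{n}0.png",optics.grab_frame(n)[:,:,::-1])
E
```

```text
{'clock': 0.0, 'q': array([ 1.25438103e+00,  3.51216694e-01,  1.65241740e+00, -3.39697495e-07,
        1.13912717e+00, -8.46304945e-02]), 'joint_vel': array([-0.00104133, -0.0001063 , -0.00016444,  0.0007674 ,  0.00130885,
        0.00179148]), 'effort': array([-2.01048024e-03, -4.97326505e+01, -2.85244989e+01,  6.98450091e-02,
        2.58171733e-02, -9.35727076e-05]), 'position': array([0.12622581, 0.53496116, 0.21811468]), 'tool_rot': array([-3.14042820e+00, -9.84750251e-05,  2.90980793e+00]), 'contact_force': array([0.55173858, 0.59852864, 0.29359416]), 'torque': array([-0.00485547, -0.01229467, -0.00504195]), 'grip_force': 0.0, 'grip_width': 0.09307840086682156}
top {'fx': 456.31471297502145, 'fy': 456.31471297502145, 'cx': 319.83578330868045, 'cy': 239.13297302441484, 'R': array([[-1.99251725e-03, -9.99997782e-01,  6.82054336e-04],
       [-9.91691759e-01,  1.88823922e-03, -1.28623054e-01],
       [ 1.28621481e-01, -9.32671318e-04, -9.91693322e-01]]), 't': array([0.01151783, 0.57597968, 0.74917015])}
scene {'fx': 479.57830089908674, 'fy': 479.57830089908674, 'cx': 321.39028791412534, 'cy': 230.56154171609276, 'R': array([[ 0.60790575,  0.7939874 ,  0.00588305],
       [ 0.4678287 , -0.35218045, -0.81062028],
       [-0.64155039,  0.49553299, -0.58554262]]), 't': array([-0.36835619, -0.18760367,  1.11548308])}
```

View pics/top0.png

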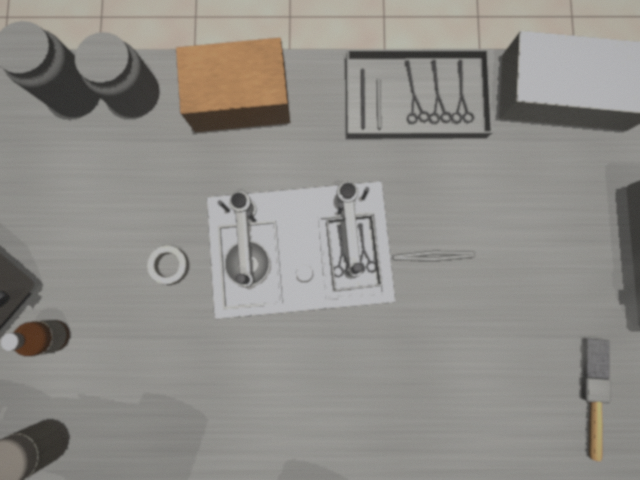

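View pics/scene0.png

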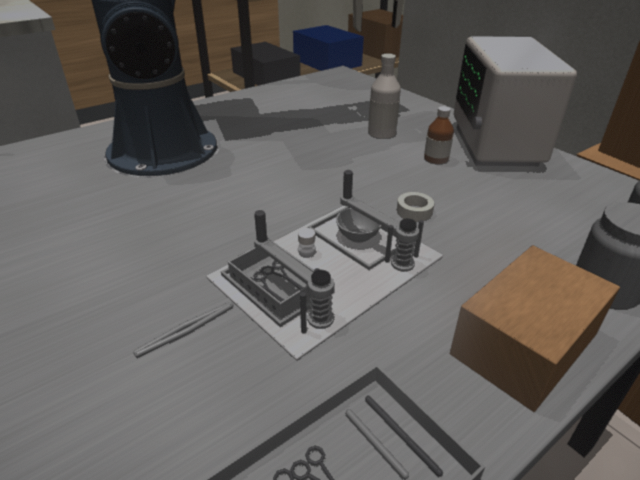

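The top view shows the cassette in the right bay, around (353,253), and the bowl on the left, around (247,263). The right pivot cap is at about (348,191) and its handle top at about (358,268); the jar is at (305,273). In the scene view the right handle runs from (260,213) down to (262,240). So it's the right arm. I'll refine these positions with masks.

```bash
cat > h.py <<'E'
import numpy as np, cv2
from plant import bot, optics
def ray(n,uv,z):
    p=optics.camera_params(n);R,t=p["R"],p["t"]
    d=R.T@np.array([(uv[0]-p["cx"])/p["fx"],(uv[1]-p["cy"])/p["fy"],1]);c=-R.T@t
    return c+d*(z-c[2])/d[2]
def proj(n,X):
    p=optics.camera_params(n);c=p["R"]@X+p["t"]
    return [p["fx"]*c[0]/c[2]+p["cx"],p["fy"]*c[1]/c[2]+p["cy"]]
E
python3 - <<'E'
from h import *
im=cv2.imread("pics/top0.png");g=cv2.cvtColor(im,6)
# white plate
m=cv2.inRange(g,160,255);m[:170]=0;m[330:]=0;m[:,:195]=0;m[:,410:]=0
c=max(cv2.findContours(m,0,2)[0],key=cv2.contourArea);r=cv2.minAreaRect(c);print(r)
for b in cv2.boxPoints(r):print(b,ray("top",b,.006).round(4))
for n,box,zs in(("top",(200,320,170,390),(.088,.123)),("scene",(160,345,240,430),(.088,.123))):
    im=cv2.imread(f"pics/{n}0.png");g=cv2.cvtColor(im,6)
    k,_,s,ce=cv2.connectedComponentsWithStats(cv2.inRange(g[box[0]-30 if n=="top" else box[0]:box[1],box[2]:box[3]],0,48))
    oy=box[0]-30 if n=="top" else box[0]
    for i in range(1,k):
        if s[i,4]>25:
            u=ce[i]+[box[2],oy];print(n,u.round(1),s[i]+[box[2],oy,0,0,0],[ray(n,u,z)[:2].round(4) for z in zs])
s=cv2.imread("pics/top0.png")[170:325,200:400];a=cv2.resize(s,None,fx=3.8,fy=3.8,interpolation=2)
cv2.imwrite("pics/crop.png",a)
E
```

```text
((299.26995849609375, 249.2772216796875), (122.44808197021484, 181.42599487304688), 84.68545532226562)
[203.27615 196.7185 ] [0.658  0.2216 0.006 ]
[383.9222  179.91423] [ 0.6887 -0.1067  0.006 ]
[395.26376 301.83594] [ 0.4684 -0.1222  0.006 ]
[214.6177 318.6402] [0.4399 0.195  0.006 ]
scene [347.3 185.5] [344 174   8  24 167] [array([0.4948, 0.1399]), array([0.5397, 0.1006])]
scene [260.6 227.9] [255 215  12  27 221] [array([ 0.5126, -0.0431]), array([ 0.556, -0.067])]
scene [407.7 225. ] [400 219  16  13 151] [array([0.6391, 0.1376]), array([0.6718, 0.0985])]
scene [418.1 239.2] [415 223   7  33  62] [array([0.6733, 0.1238]), array([0.7032, 0.0858])]
scene [388.5 243.9] [385 228   8  33  95] [array([0.6556, 0.0818]), array([0.687 , 0.0474])]
scene [402.2 262.5] [397 261  12   4  26] [array([0.6971, 0.0676]), array([0.7249, 0.0344])]
scene [320.4 277.7] [312 270  18  16 225] [array([ 0.6549, -0.0397]), array([ 0.6862, -0.0639])]
scene [302.8 311.4] [300 296   7  36 151] [array([ 0.6903, -0.0933]), array([ 0.7188, -0.1129])]
scene [319.5 301.7] [313 300  15   4  31] [array([ 0.6893, -0.0673]), array([ 0.7178, -0.0892])]
scene [320.  307.3] [313 306  15   4  28] [array([ 0.6973, -0.0727]), array([ 0.7252, -0.0941])]
scene [320.2 312.8] [313 311  15   4  26] [array([ 0.7047, -0.0782]), array([ 0.7319, -0.0991])]
scene [320.2 318.9] [314 317  13   5  33] [array([ 0.7127, -0.0841]), array([ 0.7392, -0.1045])]
```

View pics/crop.png

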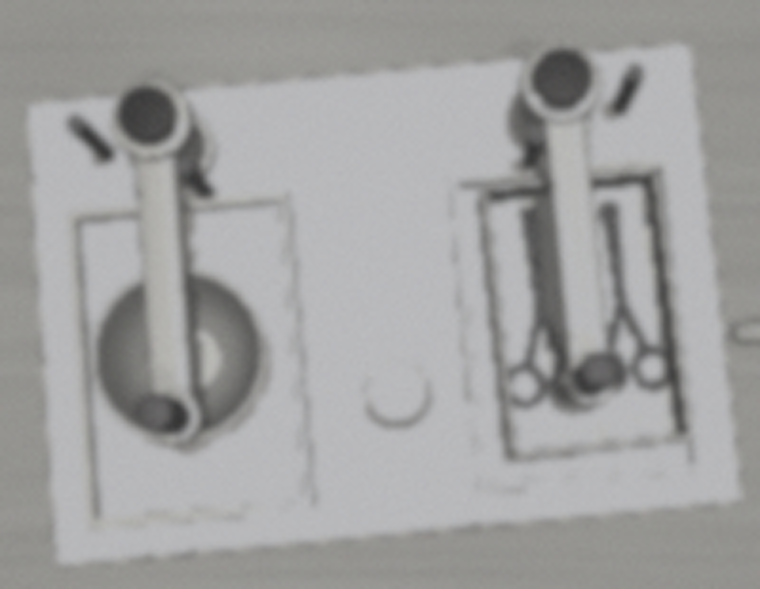

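The crop shows the right cap at full-image (347.6,191.1), the left cap at (238.9,200.5), and the right handle top at about (358.7,267). Next I'll cast these onto their heights.

Run:
```python
from h import *
P=ray("top",(347.6,191.1),.088);L=ray("top",(238.9,200.5),.088);H=ray("top",(358.7,267),.123)
d=L-P;yaw=np.arctan2(-d[0],d[1]);yaw2=np.arctan2(*(P-H)[1::-1])
print(P,L,H,np.linalg.norm(d[:2]),np.linalg.norm((P-H)[:2]),yaw,yaw2)
print("scene pred cap",proj("scene",P),"handle top",proj("scene",H))
print("scene handle",ray("scene",(260.3,213),.123))
p0=P;a=np.deg2rad
for t in(0,.4,.8,1.2):
    # arm at 0 points -x of rack, right arm CCW from above
    an=yaw+np.pi+t;print(t,p0[:2]+.13*np.array([np.cos(an),np.sin(an)]))
```

```text
[ 0.64843829 -0.03506386  0.088     ] [0.63311084 0.14213687 0.088     ] [ 0.52199875 -0.04857844  0.123     ] 0.17786239733046888 0.12715974728221924 0.08628291940926 0.10648138439144629
scene pred cap [np.float64(320.2575541843917), np.float64(273.73645958119107)] handle top [np.float64(259.1206958082744), np.float64(212.34838096092187)]
scene handle [ 0.52444107 -0.04811395  0.123     ]
0 [ 0.5189219  -0.04626673]
0.4 [ 0.5335084  -0.09581845]
0.8 [ 0.5662398  -0.13577835]
1.2 [ 0.61194854 -0.15983765]
```

```bash
cat >> h.py <<'E'
from scipy.spatial.transform import Rotation as Ro
def to(xyz,ang=-33.):
    o=bot.get_obs();R=Ro.from_euler("xyz",o["tool_rot"])
    y=R.as_matrix()[:,1];a=np.degrees(np.arctan2(y[1],y[0]))
    print("t",round(o["clock"],2),"p",o["position"].round(4),"yang",a.round(1),"turn toolz",((a-ang)%360).round(1),
     "slide",R.inv().apply(np.array(xyz)-o["position"]).round(4),"F",o["contact_force"].round(1),"w",round(o["grip_width"],4),o["grip_force"],"q",o["q"].round(2))
E
python3 -m pendant '[{"slide":[-0.044,-0.040,0],"rot":[0,0,10],"grip":1},{"slide":[-0.088,-0.081,0],"rot":[0,0,20],"grip":1},{"slide":[-0.132,-0.121,0],"rot":[0,0,30],"grip":1},{"slide":[-0.176,-0.162,0],"rot":[0,0,40],"grip":1},{"slide":[-0.220,-0.202,0],"rot":[0,0,50],"grip":1}]'
python3 -c "
from h import *
to([.522,-.048,.200])"
```

```text
clock: 0.72
position: [0.2947, 0.2864, 0.2186]
tool_rot: [3.141, 0.0, 2.032]
contact_force: [2.1, 0.2, -0.1]
grip_width: 0.0931
grip_force: 0.0
t 0.72 p [0.2947 0.2864 0.2186] yang 26.4 turn toolz 59.4 slide [-0.4006  0.0549  0.0186] F [ 2.1  0.2 -0.1] w 0.0931 0.0 q [ 0.66  0.09  1.98 -0.    1.06  0.2 ]
```

```bash
python3 -m pendant '[{"slide":[-0.055,0.007,0],"rot":[0,0,10],"grip":1},{"slide":[-0.110,0.015,0],"rot":[0,0,20],"grip":1},{"slide":[-0.165,0.022,0],"rot":[0,0,30],"grip":1},{"slide":[-0.220,0.030,0],"rot":[0,0,40],"grip":1},{"slide":[-0.275,0.037,0],"rot":[0,0,50],"grip":1}]'
python3 -c "
from h import *
to([.522,-.048,.200])"
```

```text
clock: 1.35
position: [0.4515, 0.0574, 0.2186]
tool_rot: [-3.142, -0.0, 1.158]
contact_force: [1.3, 1.0, -0.8]
grip_width: 0.0929
grip_force: 0.0
t 1.35 p [0.4515 0.0574 0.2186] yang -23.6 turn toolz 9.4 slide [-0.0683  0.1069  0.0186] F [ 1.3  1.  -0.8] w 0.0929 0.0 q [0.02 0.18 1.88 0.   1.08 0.44]
```

```bash
python3 -m pendant '[{"slide":[-0.025,0.04,0.005],"rot":[0,0,5],"grip":1},{"slide":[-0.050,0.08,0.012],"rot":[0,0,9],"grip":1},{"slide":[-0.068,0.107,0.018],"rot":[0,0,9],"grip":1},{"slide":[-0.068,0.107,0.018],"rot":[0,0,9],"grip":1},{"slide":[-0.068,0.107,0.018],"rot":[0,0,9],"grip":1}]'
python3 -c "
from h import *
to([.522,-.048,.083])
cv2.imwrite('pics/w1.png',optics.grab_frame('wrist')[:,:,::-1])
cv2.imwrite('pics/s1.png',optics.grab_frame('scene')[100:380,120:440,::-1])
p=optics.camera_params('wrist');
for X in ([.522,-.048,.123],[.650,-.036,.088]):
  c=p['R']@np.array(X)+p['t'];th=np.arctan2(np.hypot(c[0],c[1]),c[2]);print(p['cx']+p['fx']*th*c[0]/np.hypot(c[0],c[1]),p['cy']+p['fy']*th*c[1]/np.hypot(c[0],c[1]))
"
```

```text
clock: 1.98
position: [0.5216, -0.0451, 0.2005]
tool_rot: [-3.141, 0.0, 1.008]
contact_force: [0.9, -0.4, 0.2]
grip_width: 0.093
grip_force: 0.0
t 1.98 p [ 0.5216 -0.0451  0.2005] yang -32.3 turn toolz 0.7 slide [-0.0023  0.002   0.1175] F [ 0.9 -0.4  0.2] w 0.093 0.0 q [-0.18  0.32  1.74  0.    1.08  0.39]
321.7773540637492 248.20631843937957
453.29839790512096 137.14129480947895
```

View pics/w1.png

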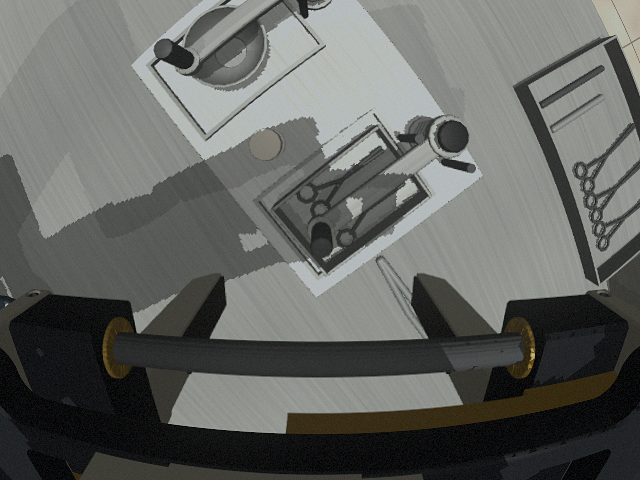

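In the wrist view the handle top is at about (320,248) and the cap at (453,136). My predictions were (322,248) and (453,137), so the pose is confirmed. Next: descend and close.

```bash
python3 -m pendant '[{"slide":[-0.002,0.002,0.03],"rot":[0,0,0],"grip":1},{"slide":[-0.002,0.002,0.06],"rot":[0,0,0],"grip":1},{"slide":[-0.002,0.002,0.09],"rot":[0,0,0],"grip":1},{"slide":[-0.002,0.002,0.115],"rot":[0,0,0],"grip":1},{"slide":[-0.002,0.002,0.115],"rot":[0,0,0],"grip":1}]' 10
python3 -m pendant '[{"slide":[0,0,0],"rot":[0,0,0],"grip":0.6},{"slide":[0,0,0],"rot":[0,0,0],"grip":0.4},{"slide":[0,0,0],"rot":[0,0,0],"grip":0},{"slide":[0,0,0],"rot":[0,0,0],"grip":0},{"slide":[0,0,0],"rot":[0,0,0],"grip":0}]' 10
python3 -c "
from h import *
to([.522,-.048,.085])"
```

```text
clock: 2.7
position: [0.5217, -0.0475, 0.0848]
tool_rot: [-3.139, 0.001, 1.008]
contact_force: [-0.6, -0.6, 0.1]
grip_width: 0.0928
grip_force: 0.0
clock: 3.32
position: [0.5228, -0.0484, 0.0857]
tool_rot: [3.141, -0.0, 1.007]
contact_force: [-0.2, -0.9, 0.4]
grip_width: 0.0477
grip_force: 0.0
t 3.33 p [ 0.5228 -0.0484  0.0857] yang -32.3 turn toolz 0.7 slide [-0.0001 -0.0009  0.0007] F [-0.2 -0.9  0.4] w 0.0477 0.0 q [-0.18  0.49  1.83  0.    0.83  0.38]
```

```bash
python3 -m pendant '[{"slide":[0,0,0],"rot":[0,0,0],"grip":0},{"slide":[0,0,0],"rot":[0,0,0],"grip":0},{"slide":[0,0,0],"rot":[0,0,0],"grip":0},{"slide":[0,0,0],"rot":[0,0,0],"grip":0},{"slide":[0,0,0],"rot":[0,0,0],"grip":0}]' 30
python3 -c "
from h import *
to([.522,-.048,.085])
R=Ro.from_euler('xyz',bot.get_obs()['tool_rot']);p=np.array([.6495,-.0355]);h=bot.get_obs()['position'][:2]
d=h-p;print(np.linalg.norm(d));a=np.arctan2(d[1],d[0])
for t in np.arange(0,1.31,.08):
  q=p+.13*np.array([np.cos(a+t),np.sin(a+t)]);print(round(t,2),q.round(4),R.inv().apply([*(q-h),0]).round(4))
"
```

```text
clock: 3.95
position: [0.5224, -0.0481, 0.0855]
tool_rot: [-3.141, 0.0, 1.007]
contact_force: [-3.3, 2.5, 2.4]
grip_width: 0.0154
grip_force: 30.0
t 3.95 p [ 0.5224 -0.0481  0.0855] yang -32.3 turn toolz 0.7 slide [-0.0001 -0.0004  0.0005] F [-3.3  2.5  2.4] w 0.0154 30.000439882278442 q [-0.18  0.49  1.83  0.    0.83  0.38]
0.1277455577060266
0.0 [ 0.5201 -0.0484] [-0.0014 -0.0018  0.    ]
0.08 [ 0.5216 -0.0587] [-0.0093  0.0049 -0.    ]
0.16 [ 0.5238 -0.0688] [-0.0167  0.0123 -0.    ]
0.24 [ 0.5269 -0.0787] [-0.0235  0.0202 -0.    ]
0.32 [ 0.5307 -0.0884] [-0.0296  0.0286 -0.    ]
0.4 [ 0.5354 -0.0977] [-0.035   0.0374 -0.    ]
0.48 [ 0.5407 -0.1066] [-0.0397  0.0467 -0.    ]
0.56 [ 0.5467 -0.1151] [-0.0436  0.0564 -0.    ]
0.64 [ 0.5534 -0.1231] [-0.0468  0.0663 -0.0001]
0.72 [ 0.5607 -0.1305] [-0.0491  0.0764 -0.0001]
0.8 [ 0.5686 -0.1373] [-0.0507  0.0867 -0.0001]
0.88 [ 0.577  -0.1434] [-0.0514  0.097  -0.0001]
0.96 [ 0.5858 -0.1488] [-5.130e-02  1.074e-01 -1.000e-04]
1.04 [ 0.5951 -0.1536] [-5.030e-02  1.178e-01 -1.000e-04]
1.12 [ 0.6047 -0.1575] [-4.85e-02  1.28e-01 -1.00e-04]
1.2 [ 0.6146 -0.1607] [-4.590e-02  1.381e-01 -1.000e-04]
1.28 [ 0.6247 -0.1631] [-4.260e-02  1.479e-01 -1.000e-04]
```

```bash
python3 -m pendant '[{"slide":[-0.008,0.006,0],"rot":[0,0,0],"grip":0},{"slide":[-0.016,0.0135,0],"rot":[0,0,0],"grip":0},{"slide":[-0.0225,0.0215,0],"rot":[0,0,0],"grip":0},{"slide":[-0.0285,0.030,0],"rot":[0,0,0],"grip":0},{"slide":[-0.034,0.039,0],"rot":[0,0,0],"grip":0}]' 30
python3 -c "
from h import *
to([.522,-.048,.085])
R=Ro.from_euler('xyz',bot.get_obs()['tool_rot']);h=bot.get_obs()['position'][:2]
print('F tool',R.inv().apply(bot.get_obs()['contact_force']).round(1))
p=np.array([.6505,-.0355]);d=h-p;a=np.arctan2(d[1],d[0]);print(np.linalg.norm(d),a+2*np.pi-np.pi-.092)"
```

```text
clock: 4.58
position: [0.5378, -0.0986, 0.0856]
tool_rot: [-3.141, -0.0, 1.007]
contact_force: [-0.2, 6.2, 0.1]
grip_width: 0.0157
grip_force: 30.0
t 4.58 p [ 0.5378 -0.0986  0.0856] yang -32.3 turn toolz 0.7 slide [ 0.0343 -0.0404  0.0006] F [-0.2  6.2  0.1] w 0.0157 30.000270903110504 q [-0.27  0.52  1.77  0.    0.85  0.3 ]
F tool [ 5.1 -3.5 -0.1]
0.1291819538903911 0.41821589160570494
```

```bash
python3 -m pendant '[{"slide":[-0.0047,0.0093,0],"rot":[0,0,0],"grip":0},{"slide":[-0.0086,0.019,0],"rot":[0,0,0],"grip":0},{"slide":[-0.0118,0.029,0],"rot":[0,0,0],"grip":0},{"slide":[-0.0141,0.039,0],"rot":[0,0,0],"grip":0},{"slide":[-0.0157,0.0493,0],"rot":[0,0,0],"grip":0}]' 30
cat > r.py <<'E'
from h import *
to([.522,-.048,.085])
R=Ro.from_euler('xyz',bot.get_obs()['tool_rot']);h=bot.get_obs()['position'][:2]
p=np.array([.6505,-.0355]);d=h-p;a=np.arctan2(d[1],d[0]);F=bot.get_obs()['contact_force']
print(np.linalg.norm(d),"angle",a+2*np.pi-np.pi-.092,"Ftan",F@[-np.sin(a),np.cos(a),0],"Frad",F@[np.cos(a),np.sin(a),0])
E
python3 r.py
```

```text
clock: 5.2
position: [0.5708, -0.1378, 0.0856]
tool_rot: [-3.14, 0.0, 1.007]
contact_force: [-2.9, 7.2, 1.8]
grip_width: 0.0156
grip_force: 30.0
t 5.2 p [ 0.5708 -0.1378  0.0856] yang -32.3 turn toolz 0.7 slide [ 0.0499 -0.0892  0.0007] F [-2.9  7.2  1.8] w 0.0156 30.00086635351181 q [-0.32  0.58  1.66  0.    0.9   0.25]
0.1297051862233912 angle 0.8168913742925389 Ftan -6.709970138703638 Frad -3.852015737153523
```

Tracking the arc well. Next I take it to about 1.16 rad, shortening the last step.

```bash
python3 -m pendant '[{"slide":[-0.0007,0.0103,0],"rot":[0,0,0],"grip":0},{"slide":[-0.0006,0.0207,0],"rot":[0,0,0],"grip":0},{"slide":[0.0004,0.0311,0],"rot":[0,0,0],"grip":0},{"slide":[0.0022,0.0413,0],"rot":[0,0,0],"grip":0},{"slide":[0.0035,0.0463,0],"rot":[0,0,0],"grip":0}]' 30
python3 r.py
```

```text
clock: 5.82
position: [0.6114, -0.1596, 0.0855]
tool_rot: [-3.139, 0.001, 1.007]
contact_force: [-5.9, 4.5, 5.3]
grip_width: 0.0156
grip_force: 30.0
t 5.83 p [ 0.6114 -0.1596  0.0855] yang -32.3 turn toolz 0.7 slide [ 0.0466 -0.1352  0.0008] F [-5.9  4.5  5.3] w 0.0156 30.001849830150604 q [-0.33  0.65  1.53 -0.    0.96  0.23]
0.1300886625615428 angle 1.1736089741509441 Ftan -6.959217108233511 Frad -2.5525216886127513
```

```bash
python3 -m pendant '[{"slide":[0.0006,0.002,0],"rot":[0,0,0],"grip":0},{"slide":[0.0012,0.004,0],"rot":[0,0,0],"grip":0},{"slide":[0.0019,0.006,0],"rot":[0,0,0],"grip":0},{"slide":[0.0019,0.006,0],"rot":[0,0,0],"grip":0},{"slide":[0.0019,0.006,0],"rot":[0,0,0],"grip":0}]' 30
python3 r.py
```

```text
clock: 6.45
position: [0.6163, -0.161, 0.0854]
tool_rot: [-3.137, 0.002, 1.008]
contact_force: [-11.0, 3.8, 5.7]
grip_width: 0.0154
grip_force: 30.0
t 6.45 p [ 0.6163 -0.161   0.0854] yang -32.3 turn toolz 0.7 slide [ 0.0452 -0.1401  0.0009] F [-11.    3.8   5.7] w 0.0154 30.002223551273346 q [-0.33  0.66  1.51 -0.    0.97  0.24]
0.13007994552249247 angle 1.2129578290988037 Ftan -11.603803426013195 Frad -0.7873336420494076
```

```bash
python3 -m pendant '[{"slide":[0.0006,0.002,0],"rot":[0,0,0],"grip":0},{"slide":[0.0006,0.002,0],"rot":[0,0,0],"grip":0},{"slide":[0.0006,0.002,0],"rot":[0,0,0],"grip":0},{"slide":[0.0006,0.002,0],"rot":[0,0,0],"grip":0},{"slide":[0.0006,0.002,0],"rot":[0,0,0],"grip":0}]' 30
python3 r.py
python3 -c "
from h import *
a=optics.grab_frame('scene')[130:380,120:460,::-1]
cv2.imwrite('pics/s2.png',cv2.resize(a,None,fx=2,fy=2))"
```

```text
clock: 7.08
position: [0.6169, -0.1612, 0.0852]
tool_rot: [-3.134, 0.003, 1.008]
contact_force: [-18.2, 6.2, 11.7]
grip_width: 0.0153
grip_force: 30.0
t 7.08 p [ 0.6169 -0.1612  0.0852] yang -32.3 turn toolz 0.7 slide [ 0.045  -0.1407  0.0012] F [-18.2   6.2  11.7] w 0.0153 30.004152059555054 q [-0.33  0.66  1.51 -0.    0.98  0.24]
0.1301080710974133 angle 1.2176530376727208 Ftan -19.192589807552793 Frad -1.3068850310169362
```

View pics/s2.png

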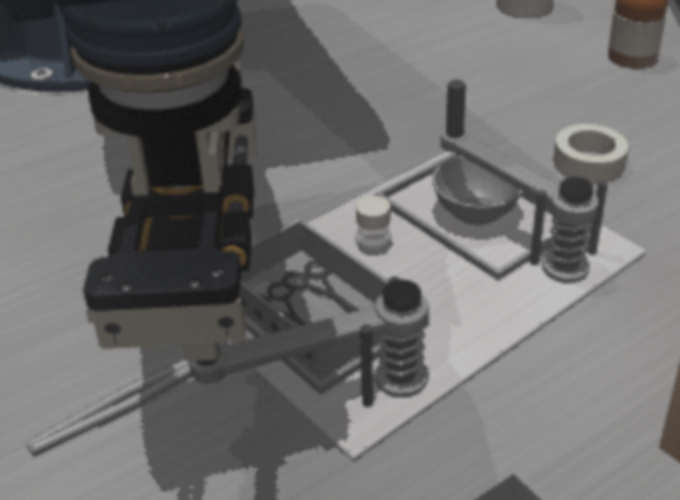

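The picture shows the arm's bar held against its stop post at about (370,340). The cassette, bowl, jar and left arm are where they were. Force rose from 12 to 19 N over 0.6 mm of motion, which confirms the hard stop.

```bash
python3 -c "
from plant import bot
print(bot.hand_in())"
```

```text
the job is handed in; nothing more can be done
None
```

I swung the right arm (over the cassette) to its hard stop and handed the job in at about 7 s, still gripping its handle with 30 N and pushing it against the stop with about 19 N; the last picture showed the left arm shut and the cassette, bowl and bystanders apparently unmoved, but hand-in returned no verdict.

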